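# Load the battery pack and snap the hatch shut

## Task

Pull open the battery hatch in the sloping face of the propped training console (it is held by a sprung roller catch), set the orange battery pack flat on the floor of the compartment without dropping it, and press the hatch shut until the catch snaps and it lies flush. Press by feel, without ramming the hatch once it is home, and leave the other things on the bench where they are.

Things in the scene. Friction and masses are not known exactly. Their poses are not given: they have to be found in the camera images.
- bay: Battery compartment in the black console's sloping blue face. Origin: centre of its floor. x runs up the slope, away from the robot; y left across the face; z is the face's outward normal, up and towards the robot, 32 degrees from vertical. The floor is parallel to the face, which lies at z = 75 mm. Opening 150 mm (x) by 120 mm (y), centred. Fixed; place and heading vary.
- console: The propped training console that holds the compartment: a case 286 x 326 x 98 mm leaning back at 32 degrees, fixed. Origin: on the bench under the middle of its low front edge; x away from the robot, z up. In bay's frame the face covers x = -143 to 143 mm, y = -118 to 208 mm; its top edge is about 240 mm above the bench.
- hatch (a joint): Opening angle of the light-grey hatch, rad: 0 shut and flush, stop at 1.95 (past square to the face, leaning left). It lies on the face, hinged along its left side at bay y = +66 mm, z = 75 mm; free side at bay y = -84 mm when shut. Stiff hinge (0.34 N m friction): it stays where it is left.
- roller: White sprung roller of the catch, in a slot just below the face, right of the opening. It holds the hatch shut: about 14 N of pull at the handle releases it, about 12 N of push near the free side snaps it shut. It acts from 0 to about 0.11 rad, dead point near 0.045 rad; below that it draws the hatch home, above it the hatch stays ajar. Only the hatch's tongue works it.
- hatch_handle (a point): Middle of the hatch's black bar handle: a round bar 12 mm thick, 80 mm long, along bay x (parallel to the hinge), on two end posts; its axis is 40 mm above the hatch's outer surface and 125 mm from the hinge line. The point turns with the hatch; its axes are the bay's when shut.
- hatch_hinge (a point): Point on the hinge axis (which runs along bay x), at mid-length, in the plane of the console's face, which is the hatch's underside. With the hatch shut the handle's middle lies from here 125 mm along -y and 52 mm along +z.
- hatch_edge (a point): Middle of the hatch's free (right) edge, on the outer surface: from hatch_hinge, with the hatch shut, 150 mm along -y, 12 mm along +z; axes as the bay's when shut. The panel is 190 mm (along the hinge) x 150 x 12 mm. Under its free side a steel tongue 24 mm wide stands 27 mm proud, outside the opening when shut.
- pack: Orange battery pack, loose, flat on the bench: body 120 mm (x) by 70 mm (y) by 32 mm high; black grip rib on top, 80 mm along x, 20 mm thick (y), from 32 to 62 mm high. Origin: centre of its underside, z up. About 0.4 kg. Either end may point up the slope. The multimeter and the pack may swap places.
- multimeter: Yellow multimeter 150 x 75 x 44 mm lying loose on the bench (bystander). Origin: centre of its underside; x along its length.
- spray_can: Green spray can, 52 mm across, 150 mm high, standing loose (bystander). Origin: centre of its base.
- screwdriver: Red-handled screwdriver, 190 mm, lying loose (bystander). x along it, origin at its underside.
- wire_spool: Blue empty spool, 68 mm across, 50 mm high, standing loose (bystander). Origin: centre of its base.
- mug: Blue mug, 80 mm across, 95 mm high, handle towards its +y, standing loose (bystander). Origin: centre of its base.
Mind the look-alikes: they are no part of the job. There is more than one size of the pack; the job needs the middle-sized.

How it is judged:
By the outcome, as a careful person would: the job done as asked, in the order asked, and still so for the second after the job is handed in, with the robot touching nothing.
It also fails if it takes over 72 s, if anything falls off the work surface, if the arm or the gripper's body presses on something with over 40 N, if the wrist force passes 120 N, or if a joint passes its speed limit or range.

## Robot

A 6-joint arm with a two-finger parallel gripper is mounted at the origin on the work surface. World frame = base frame: x ahead of the robot, y to its left, z up, the work surface at z = 0. Lengths are in m, angles in degrees, forces in N, time in s.
With the tool pointing down it reaches from about 0.3 to 0.75 m from the base axis. Payload 8.5 kg.
Tool frame: the origin (TCP) lies at the very end of the fingers, on their centre line; the grasp point (between the pads) lies 19 mm behind it; x points along the fingers, y is the direction in which the jaws open and shut, and the axes are right-handed (so a half turn about x gives the same grasp; the last joint's range is limited). The gripper opens to 85 mm and grips with 20 to 120 N. Pads are 22 mm wide; open, the fingers measure 114 mm over their backs; the gripper's body (76 mm by 85 mm) begins 54 mm behind the grasp point. The pads swing forward as they close: fully open they stand 13 mm farther back than shut.
Start: joints at [50.861, 21.807, 74.336, -0, 83.858, -12.336], TCP at [0.248, 0.491, 0.231] pointing down, gripper open.
Joint ranges: [-178.18, 178.18], [-50.72, 133.34], [12.68, 142.11], [-81.47, 261.47], [9.98, 163.14], [-165.26, 165.26]. Speed limits (degrees/s): [136.94, 136.94, 180, 180, 180, 180].

## Interface

Orientations are given as a 3x3 rotation matrix whose columns are the frame's x, y, z axes.
In Python, from rig import sensors, cams, env gives the robot as it stands.
- The arm moves only by the shell command python3 -m crank 'ROWS' [FORCE]. ROWS is a JSON object of lists of equal length, an entry for each row: "hand": the closure in counts, from 0 (fully open) to 255 (shut); "translation": the shift along the tool's x, y, z in m, a list of three; "dr": the turn, a rotation vector about the tool's x, y, z in rad, a list of three. A call has 1 to 5 rows; each row is the pose to reach, as a shift and turn from the pose commanded when the call began, along the tool's axes at that moment; what a row does not reach only later rows make up. A row lasts 1/10 s, in which the tool goes at most 50 mm and 8.59 degrees, less where a joint would pass 70% of its speed; a pose out of reach is approached as far as the arm can. A call with a gripper value outside its range is refused whole. The fingers move at their own pace and stop on an object; FORCE is the grip in N (left out, the last holds). Time passes only in rows, so rows that repeat a pose let the fingers close. It gives the time, the measured TCP pose, the force and the opening at its end, in the units of the state.
- sensors.observe(): the state, without advancing time (a new reading comes with each control period).
- cams.get_image(name): name is "scene" or "top" or "wrist"; returns (picture, depth): 400x640x3 uint8, blue, green, red; 400x640 float32, m along the optical axis (not along the pixel's ray), 0 where there is no reading.
- cams.calibration(name): a dict with "vertical_fov" (degrees; the focal length in pixels is half the picture's height over the tangent of half this angle, whatever the lens; pixels are square), "cx", "cy" (the principal point, pixels), "extrinsics" (4x4, takes a point from camera to world coordinates). Camera axes: x right, y down, z forward; pixel columns grow to the right and rows downward; lengths in m; the calibration is good to about 2 mm. A picture is of the moment at which its call begins: read the wrist's pose just before it. calibration takes no time and is no camera call; for the wrist camera it gives the pose at the moment of the call.
- env.close_job(): hands the job in, once; it reports no verdict.
The state is a dict: "time_s": time; "q": joint angles; "qvel": joint speeds; "joint_efforts": joint torques, N m; "position": TCP position; "tool_rot": TCP orientation; "ft_force": force on the tool from outside, world axes, zero at the start; "wrist_torque": the same for the moment, N m; "grip_width": finger opening in m.
Only numpy, scipy, OpenCV 4.12 (cv2) and the standard library are available. Lean on these libraries where they do the work, as an engineer would, in place of code of your own. Each camera call takes 0.05 s, during which the arm holds its last target. There are 200 camera calls.

## Working session

There is one attempt and no reset: what is moved stays moved. The work goes in short steps, Python scripts to look and compute and a shell command to move; the robot and the scene stay as the last step left them, time stands still between calls to the robot, and variables do not carry over. Pictures are saved under pics/ and viewed, about 8 in all and at most 12, crops included, and the job is handed in when it is done.

```bash
ls; mkdir -p pics; python3 - <<'E'
from rig import sensors,cams
import cv2,numpy as np
print(sensors.observe())
for n in("scene","top"):
    im,d=cams.get_image(n);cv2.imwrite(f"pics/{n}0.png",im);np.savez(f"pics/{n}0.npz",im=im,d=d)
    print(n,cams.calibration(n))
E
```

```text
pics
{'time_s': 0.0, 'q': array([ 5.08618638e+01,  2.18409542e+01,  7.43865933e+01, -3.02866491e-03,
        8.38575185e+01, -1.23372142e+01]), 'qvel': array([ 0.06319739, -0.06188824,  0.05009441,  0.02389224,  0.08356961,
       -0.125567  ]), 'joint_efforts': array([ 3.66405162e-03, -4.48455727e+01, -2.31287527e+01, -2.12339978e-05,
        4.70571962e-03,  4.60304580e-05]), 'position': array([0.24781987, 0.49066213, 0.23070129]), 'tool_rot': array([[-8.96355067e-04,  4.50886166e-01,  8.92581011e-01],
       [-1.18473168e-03,  8.92580265e-01, -4.50886978e-01],
       [-9.99998896e-01, -1.46162383e-03, -2.65889718e-04]]), 'ft_force': array([-0.07603939, -0.51247481,  0.83453638]), 'wrist_torque': array([ 0.01572881, -0.05772757,  0.00872513]), 'grip_width': 0.08538941016091396}
scene {'vertical_fov': 53.03359013355725, 'cx': 324.57382348570866, 'cy': 196.9337529933101, 'extrinsics': array([[ 0.34513169,  0.71609286, -0.60670844,  1.35917191],
       [ 0.93855197, -0.26189554,  0.22479084, -0.25859038],
       [ 0.00207689, -0.64700984, -0.76247882,  1.21732114],
       [ 0.        ,  0.        ,  0.        ,  1.        ]])}
top {'vertical_fov': 55.54994208842681, 'cx': 310.0963549945267, 'cy': 197.9012625833733, 'extrinsics': array([[ 0.01740636, -0.98715326,  0.15882526,  0.26493086],
       [-0.99970224, -0.01989978, -0.01412215,  0.08878983],
       [ 0.01710132, -0.15853215, -0.9872057 ,  1.51472896],
       [ 0.        ,  0.        ,  0.        ,  1.        ]])}
```

View pics/top0.png

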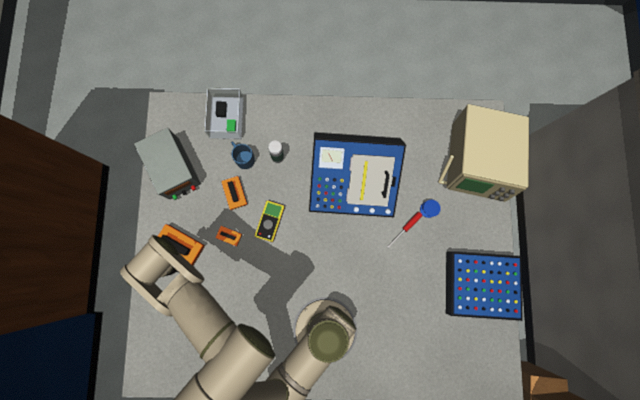

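View pics/scene0.png

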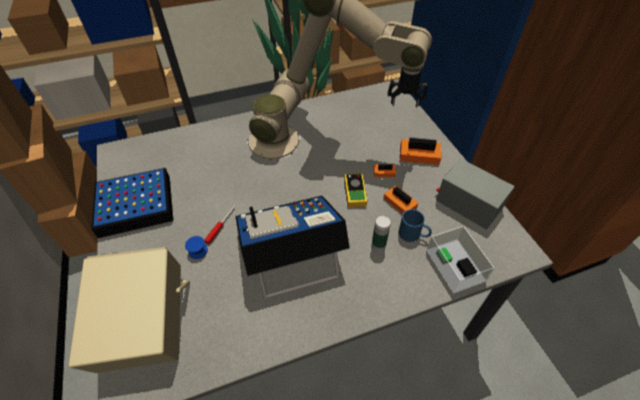

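Three orange packs lie in the top view: large at (182,243), small at (229,236) and middle at (234,193). The multimeter is at (270,221) and the hatch at (372,180), with its black handle at (387,183). I'll measure sizes next.

```bash
cat > h.py <<'E'
import numpy as np,cv2
from rig import sensors,cams
def cloud(d,c):
    f=200/np.tan(np.radians(c["vertical_fov"]/2));v,u=np.mgrid[:400,:640]
    P=np.stack([(u-c["cx"])/f*d,(v-c["cy"])/f*d,d],-1);E=c["extrinsics"]
    W=P@E[:3,:3].T+E[:3,3];W[d==0]=np.nan;return W
def proj(p,c):
    f=200/np.tan(np.radians(c["vertical_fov"]/2));E=c["extrinsics"]
    q=(np.asarray(p)-E[:3,3])@E[:3,:3];return q[...,:2]/q[...,2:]*f+[c["cx"],c["cy"]]
def blobs(m,amin=60):
    n,l,s,ce=cv2.connectedComponentsWithStats(m.astype(np.uint8));return [(l==i,s[i],ce[i]) for i in range(1,n) if s[i][4]>=amin]
def rect(xy):
    (c,(w,h),a)=cv2.minAreaRect(xy.astype(np.float32))
    if w<h:w,h,a=h,w,a+90
    return np.round(c,4),round(w,4),round(h,4),round((a+90)%180-90,1)
E
python3 - <<'E'
from h import *
for n in("top","scene"):
    z=np.load(f"pics/{n}0.npz");im,d=z["im"],z["d"];W=cloud(d,cams.calibration(n));H=cv2.cvtColor(im,cv2.COLOR_BGR2HSV)
    print(n)
    for m,s,c in blobs((H[...,0]>5)&(H[...,0]<18)&(H[...,1]>170)&(H[...,2]>90)):
        P=W[m];P=P[np.isfinite(P[:,0])]
        if len(P)<40 or abs(np.median(P[:,2]))>.1: continue
        zt=np.percentile(P[:,2],[50,90]);t=P[P[:,2]>zt[1]-.008]
        print("orange",c.round(),s[4],"z",zt.round(3),"rect",rect(t[:,:2]))
    for m,s,c in blobs((H[...,0]>105)&(H[...,0]<125)&(H[...,1]>120),900):
        P=W[m];P=P[np.isfinite(P[:,0])&(P[:,2]>.08)&(P[:,0]>.4)]
        if len(P)<300: continue
        for k in range(4):
            mu=P.mean(0);nn=np.linalg.svd(P-mu)[2][2];r=(P-mu)@nn;P=P[abs(r)<max(.006,0)]
        nn*=np.sign(nn[2]);print("face",c.round(),len(P),mu.round(4),"n",nn.round(4),"tilt",np.degrees(np.arccos(nn[2])),"yaw",np.degrees(np.arctan2(-nn[1],-nn[0])))
        ex=np.cross([0,0,1],nn);ey=-ex/np.linalg.norm(ex)
        # bay y left
        a=np.degrees(np.arctan2(-nn[1],-nn[0]));ey=np.array([-np.sin(np.radians(a)),np.cos(np.radians(a)),0]);exx=np.cross(ey,nn)
        q=(P-mu)@np.stack([exx,ey]).T;print("rect",rect(q),"ext",np.percentile(q,[.5,99.5],axis=0).round(3))
    # multimeter etc.
    for nm,lo,hi in(("yellow",22,34),):
        for m,s,c in blobs((H[...,0]>lo)&(H[...,0]<hi)&(H[...,1]>150)&(H[...,2]>120),40):
            P=W[m];print(nm,c.round(),s[4],np.nanmedian(P,0).round(3))
E
python3 - <<'E'
import cv2
a=cv2.imread('pics/top0.png');s=cv2.imread('pics/scene0.png')
x=cv2.resize(a[120:260,150:310],None,fx=2.5,fy=2.5,interpolation=2);y=cv2.resize(a[125:225,300:420],None,fx=3.3,fy=3.5,interpolation=2)
cv2.imwrite('pics/crop0.png',cv2.hconcat([x,y]))
E
```

```text
top
orange [234. 193.] 403 z [0.034 0.039] rect (array([0.5204, 0.3691]), 0.117, 0.0683, 19.5)
orange [183. 242.] 574 z [0.048 0.053] rect (array([0.2944, 0.5199]), 0.2698, 0.0825, 64.0)
orange [228. 236.] 230 z [0.026 0.031] rect (array([0.35  , 0.3834]), 0.0883, 0.0479, 69.5)
face [351. 176.] 2864 [ 0.565  -0.0765  0.1591] n [-0.528   0.0231  0.8489] tilt 31.90708066867088 yaw -2.5034950548046853
rect (array([-0.0079, -0.0183]), 0.3179, 0.2766, 89.7) ext [[-0.144 -0.176]
 [ 0.129  0.139]]
yellow [363. 181.] 91 [ 0.548 -0.123  0.166]
yellow [270. 221.] 159 [0.408 0.212 0.037]
scene
orange [420. 154.] 618 z [0.043 0.049] rect (array([0.3144, 0.5644]), 0.1661, 0.0958, 61.5)
orange [384. 172.] 182 z [0.022 0.028] rect (array([0.3537, 0.3778]), 0.0871, 0.0495, 70.0)
orange [399. 201.] 317 z [0.031 0.036] rect (array([0.5235, 0.3634]), 0.1194, 0.0693, 24.6)
face [288. 223.] 1024 [ 0.5955 -0.0989  0.1805] n [-0.5333  0.0237  0.8456] tilt 32.26221956758182 yaw -2.5418823354763598
rect (array([-0.0394, -0.0009]), 0.3163, 0.2861, 89.7) ext [[-0.178 -0.159]
 [ 0.1    0.156]]
yellow [357. 193.] 95 [0.455 0.204 0.036]
```

View pics/crop0.png

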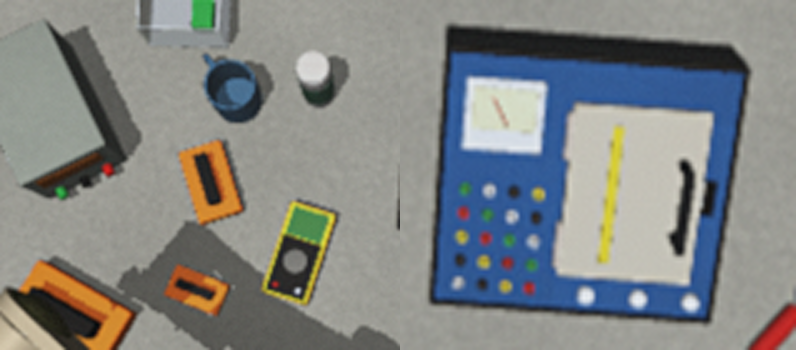

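The crop shows the middle pack at top pixel (234,193), which measures 117 x 68 mm against 120 x 70 nominal. The large one is at (182,243) and the small one (88 x 48 mm) at (229,236). The handle bar is at about (387,183) on the right of the hatch. Next I'll measure the handle from its own points and work out the first move.

```bash
cat >> h.py <<'E'
from scipy.spatial.transform import Rotation as R
def frame(yaw=-2.5,tilt=32.0):
    a,t=np.radians(yaw),np.radians(tilt)
    n=np.array([-np.sin(t)*np.cos(a),-np.sin(t)*np.sin(a),np.cos(t)]);ey=np.array([-np.sin(a),np.cos(a),0])
    return np.stack([np.cross(ey,n),ey,n],1)   # columns bay x,y,z
def rel(p,Rt,s=None):
    s=s or sensors.observe();T=s["tool_rot"]
    print("shift mm",(1000*T.T@(np.asarray(p)-s["position"])).round(1),"dr",R.from_matrix(T.T@Rt).as_rotvec().round(3))
def tool(B,phi=0):  # tool x=-n,y=-ey turned phi deg about bay x opening-wise
    r=R.from_rotvec(-np.radians(phi)*B[:,0]).as_matrix()
    return r@np.stack([-B[:,2],-B[:,1],-B[:,0]],1)
E
python3 - <<'E'
from h import *
B=frame();C=np.array([.558,-.1415,.158])
print(np.linalg.det(tool(B)))
for n in("top","scene"):
    z=np.load(f"pics/{n}0.npz");im,d=z["im"],z["d"];W=cloud(d,cams.calibration(n));q=(W-C)@B
    H=cv2.cvtColor(im,cv2.COLOR_BGR2HSV)
    m=(q[...,2]>.03)&(q[...,2]<.08)&(abs(q[...,0])<.08)&(abs(q[...,1])<.12)&(H[...,2]<90);print(n,m.sum())
    print(" handle bay(face-centre) min/med/max",np.percentile(q[m],[3,50,97],axis=0).round(4).tolist())
    g=(H[...,1]<60)&(H[...,2]>110)&(abs(q[...,2]-.012)<.015)&(abs(q[...,0])<.12)&(abs(q[...,1])<.11)
    print(" hatch",g.sum(),np.percentile(q[g],[1,50,99],axis=0).round(4).tolist())
    uv=np.argwhere(g)[:,::-1];print(cv2.boxPoints(cv2.minAreaRect(uv.astype(np.float32))).round().tolist())
h=C-.059*B[:,1]+.052*B[:,2];print("handle",h)
rel(h+.10*B[:,2],tool(B))
E
```

```text
1.0
top 71
 handle bay(face-centre) min/med/max [[-0.0423, -0.0602, 0.0368], [0.0013, -0.0556, 0.0545], [0.0413, -0.052, 0.0597]]
 hatch 1952 [[-0.1143, -0.0815, -0.0014], [0.0049, -0.0039, 0.0104], [0.0932, 0.107, 0.017]]
[[336.0, 207.0], [341.0, 148.0], [395.0, 152.0], [390.0, 212.0]]
scene 57
 handle bay(face-centre) min/med/max [[-0.0323, -0.0661, 0.033], [0.0355, -0.0609, 0.0534], [0.0432, -0.0554, 0.0581]]
 hatch 1014 [[-0.1155, -0.0905, 0.0002], [0.0344, -0.0082, 0.0114], [0.1039, 0.1071, 0.0137]]
[[240.0, 213.0], [308.0, 200.0], [313.0, 226.0], [245.0, 239.0]]
handle [ 0.52789688 -0.19924188  0.2020985 ]
shift mm [ -55.6 -511.4  512.8] dr [2.624 0.164 0.753]
```

```bash
cat >> h.py <<'E'
def plan(p,Rt,N,p0=None,R0=None):
    "N equal calls from now to (p,Rt): shift (m) and dr in the tool axes at each call's start"
    s=sensors.observe();p0=s["position"] if p0 is None else p0;T=s["tool_rot"] if R0 is None else R0
    w=R.from_matrix(T.T@Rt).as_rotvec()/N;d=(np.asarray(p)-p0)/N
    for k in range(N):
        print((T.T@d).round(4).tolist(),w.round(4).tolist());T=T@R.from_rotvec(w).as_matrix()
E
cat > g.py <<'E'
from h import *
B=frame();C=np.array([.558,-.1415,.158]);hd=C-.059*B[:,1]+.052*B[:,2]
E
python3 - <<'E'
from g import *
plan(hd+.13*B[:,2],tool(B),4)
E
```

```text
[-0.0203, -0.1295, 0.1246] [0.6559, 0.0409, 0.1883]
[-0.0414, -0.0213, 0.1747] [0.6559, 0.0409, 0.1883]
[-0.0409, 0.0967, 0.1472] [0.6559, 0.0409, 0.1883]
[-0.0189, 0.1714, 0.0545] [0.6559, 0.0409, 0.1883]
```

```bash

python3 -m crank '{"hand":[0,0,0,0,0],"translation":[[-0.02,-0.13,0.125],[-0.02,-0.13,0.125],[-0.02,-0.13,0.125],[-0.02,-0.13,0.125],[-0.02,-0.13,0.125]],"dr":[[0.656,0.041,0.188],[0.656,0.041,0.188],[0.656,0.041,0.188],[0.656,0.041,0.188],[0.656,0.041,0.188]]}' 60
python3 -m crank '{"hand":[0,0,0,0,0],"translation":[[-0.041,-0.021,0.175],[-0.041,-0.021,0.175],[-0.041,-0.021,0.175],[-0.041,-0.021,0.175],[-0.041,-0.021,0.175]],"dr":[[0.656,0.041,0.188],[0.656,0.041,0.188],[0.656,0.041,0.188],[0.656,0.041,0.188],[0.656,0.041,0.188]]}'
python3 -c "
from g import *
print(sensors.observe()['q'].round());plan(hd+.13*B[:,2],tool(B),2)"
```

```text
time_s: 0.6
position: [0.3016, 0.3157, 0.2517]
tool_rot: [[0.106, 0.898, 0.427], [0.157, 0.409, -0.899], [-0.982, 0.162, -0.098]]
ft_force: [1.0, 0.4, 0.0]
grip_width: 0.0858
time_s: 1.1
position: [0.3553, 0.1435, 0.2715]
tool_rot: [[0.281, 0.94, -0.194], [0.211, -0.258, -0.943], [-0.936, 0.224, -0.27]]
ft_force: [-0.4, 1.1, -0.8]
grip_width: 0.0849
[ -6.  -6. 105.  15.  67.   4.]
[-0.0403, 0.0971, 0.1446] [0.6506, 0.0407, 0.1859]
[-0.0187, 0.1697, 0.0531] [0.6506, 0.0407, 0.1859]
```

```bash

python3 -m crank '{"hand":[0,0,0,0,0],"translation":[[-0.04,0.097,0.145],[-0.04,0.097,0.145],[-0.04,0.097,0.145],[-0.04,0.097,0.145],[-0.04,0.097,0.145]],"dr":[[0.651,0.041,0.186],[0.651,0.041,0.186],[0.651,0.041,0.186],[0.651,0.041,0.186],[0.651,0.041,0.186]]}'
python3 -m crank '{"hand":[0,0,0,0,0],"translation":[[-0.019,0.17,0.053],[-0.019,0.17,0.053],[-0.019,0.17,0.053],[-0.019,0.17,0.053],[-0.019,0.17,0.053]],"dr":[[0.651,0.041,0.186],[0.651,0.041,0.186],[0.651,0.041,0.186],[0.651,0.041,0.186],[0.651,0.041,0.186]]}'
python3 -m crank '{"hand":[0],"translation":[[0,0,0]],"dr":[[0,0,0]]}'
python3 -c "
from g import *
s=sensors.observe();print(s['q'].round());rel(hd+.13*B[:,2],tool(B))
c=cams.calibration('wrist');im,d=cams.get_image('wrist');cv2.imwrite('pics/w1.png',im);np.savez('pics/w1.npz',im=im,d=d,E=c['extrinsics'],c=[c['vertical_fov'],c['cx'],c['cy']])
print(c);print(proj(np.array([hd,hd+.04*B[:,0],hd-.04*B[:,0]]),c))"
```

```text
time_s: 1.6
position: [0.4088, -0.0262, 0.2913]
tool_rot: [[0.445, 0.572, -0.689], [0.141, -0.805, -0.577], [-0.884, 0.159, -0.439]]
ft_force: [0.3, 0.6, -0.8]
grip_width: 0.0853
time_s: 2.1
position: [0.4624, -0.1956, 0.3117]
tool_rot: [[0.529, -0.041, -0.848], [-0.021, -0.999, 0.036], [-0.849, -0.001, -0.529]]
ft_force: [-0.6, -0.2, -0.2]
grip_width: 0.0854
time_s: 2.2
position: [0.4616, -0.1925, 0.3116]
tool_rot: [[0.528, -0.034, -0.848], [-0.017, -0.999, 0.029], [-0.849, -0.001, -0.528]]
ft_force: [1.2, 1.2, -0.5]
grip_width: 0.0855
[-48.   2.  94.  25.  64.  37.]
shift mm [-1.9  3.8  1.6] dr [0.008 0.002 0.006]
{'vertical_fov': 67.82939514381464, 'cx': 321.5602979737449, 'cy': 200.2604175163082, 'extrinsics': array([[-0.03450016, -0.96931006,  0.24340859,  0.45252485],
       [-0.99940341,  0.03385086, -0.00685101, -0.1909971 ],
       [-0.00159884, -0.24349974, -0.96989965,  0.4730016 ],
       [ 0.        ,  0.        ,  0.        ,  1.        ]])}
[[327.98533644 192.4594305 ]
 [328.58429671 149.99054747]
 [327.43658526 231.36827091]]
```

View pics/w1.png

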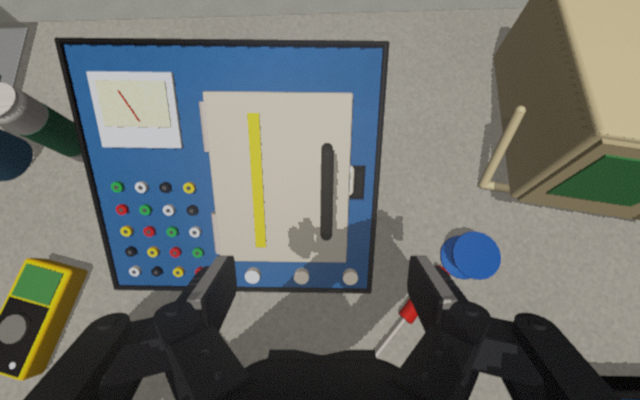

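The wrist view shows the handle bar from (327,144) to (327,240), against a predicted centre of (328,192). The tongue and catch are at (357,182), and the hatch corners are roughly (205,93), (352,93), (347,262) and (213,262). I'll refine the bay pose from this view.

```bash
cat >> h.py <<'E'
def ray(uv,z,C,n):
    E=z["E"];vf,cx,cy=z["c"];f=200/np.tan(np.radians(vf/2));uv=np.atleast_2d(uv)
    D=np.c_[(uv[:,0]-cx)/f,(uv[:,1]-cy)/f,np.ones(len(uv))]@E[:3,:3].T
    return E[:3,3]+D*(((C-E[:3,3])@n)/(D@n))[:,None]
E
python3 - <<'E'
from g import *
z=np.load("pics/w1.npz");im=z["im"];H=cv2.cvtColor(im,cv2.COLOR_BGR2HSV);n=B[:,2]
W=cloud(z["d"],dict(vertical_fov=z["c"][0],cx=z["c"][1],cy=z["c"][2],extrinsics=z["E"]));q=(W-C)@B
blue=(H[...,0]>105)&(H[...,0]<125)&(H[...,1]>150)&(H[...,2]>60)&(abs(q[...,2])<.02)&(np.mgrid[:400,:640][0]<300)
P=W[blue];mu=P.mean(0);nn=np.linalg.svd((P-mu)[::7],full_matrices=False)[2][2];nn*=np.sign(nn[2])
print("plane tilt",np.degrees(np.arccos(nn[2])),"yaw",np.degrees(np.arctan2(-nn[1],-nn[0])),"off C",np.median(q[blue][:,2]))
r=(ray(np.argwhere(blue)[:,::-1],z,C,n)-C)@B;print("face",rect(r[:,:2]),np.percentile(r,[.2,99.8],axis=0)[:,:2].round(4).tolist())
g=(H[...,1]<70)&(H[...,2]>120)&(abs(q[...,2]-.012)<.008)&(abs(q[...,0])<.1)&(abs(q[...,1]-0)<.1)
r=(ray(np.argwhere(g)[:,::-1],z,C+.012*n,n)-C)@B;print("hatch z",np.median(q[g][:,2]),np.percentile(r,[.5,99.5],axis=0)[:,:2].round(4).tolist())
b=(H[...,2]<70)&(q[...,2]>.035)&(q[...,2]<.075)&(abs(q[...,0])<.06)&(abs(q[...,1]+.059)<.025)
r=(ray(np.argwhere(b)[:,::-1],z,C+.052*n,n)-C)@B;print("handle",b.sum(),"z",np.median(q[b][:,2]),rect(r[:,:2]))
E
```

```text
plane tilt 32.092510921622804 yaw -2.488505341603532 off C -0.0027018095803355313
face (array([-0.0029,  0.0467]), 0.3104, 0.2726, 89.8) [[-0.1384, -0.099], [0.1337, 0.2018]]
hatch z 0.009445334121219893 [[-0.0949, -0.0814], [0.09, 0.0692]]
handle 819 z 0.05476923143854169 (array([-0.0024, -0.0576]), 0.0919, 0.01, -0.0)
```

```bash
sed -i 's/;hd=/;C=C+B@[-.0024,.002,-.0025];hd=/' g.py
python3 - <<'E'
from g import *
print(C,hd)
rel(hd+.03*B[:,2],tool(B));plan(hd-.019*B[:,2],tool(B),1)
E
```

```text
[ 0.5573774  -0.13947091  0.15460807] [ 0.52727428 -0.19721279  0.19870657]
shift mm [100.8   2.9   3.9] dr [0.011 0.002 0.006]
[0.1498, 0.0032, 0.0038] [0.0107, 0.0016, 0.0064]
```

```bash

python3 -m crank '{"hand":[0,0,0,0,0],"translation":[[0.04,0.003,0.004],[0.08,0.003,0.004],[0.11,0.003,0.004],[0.135,0.003,0.004],[0.15,0.003,0.004]],"dr":[[0.01,0.002,0.006],[0.01,0.002,0.006],[0.01,0.002,0.006],[0.01,0.002,0.006],[0.01,0.002,0.006]]}'
python3 -m crank '{"hand":[0,255,255,255,255],"translation":[[0,0,0],[0,0,0],[0,0,0],[0,0,0],[0,0,0]],"dr":[[0,0,0],[0,0,0],[0,0,0],[0,0,0],[0,0,0]]}' 60
python3 -m crank '{"hand":[255,255,255],"translation":[[0,0,0],[0,0,0],[0,0,0]],"dr":[[0,0,0],[0,0,0],[0,0,0]]}' 60
python3 -c "
from g import *
print((sensors.observe()['position']-C)@B,sensors.observe()['q'].round())"
```

```text
time_s: 2.75
position: [0.5379, -0.1969, 0.1809]
tool_rot: [[0.529, -0.041, -0.848], [-0.021, -0.999, 0.035], [-0.849, -0.001, -0.529]]
ft_force: [0.7, 0.6, -0.2]
grip_width: 0.0855
time_s: 3.25
position: [0.5375, -0.198, 0.1835]
tool_rot: [[0.531, -0.045, -0.846], [-0.025, -0.999, 0.037], [-0.847, 0.001, -0.532]]
ft_force: [-0.4, 0.3, -0.2]
grip_width: 0.0278
time_s: 3.55
position: [0.5375, -0.1997, 0.1834]
tool_rot: [[0.531, -0.047, -0.846], [-0.028, -0.999, 0.038], [-0.847, 0.004, -0.532]]
ft_force: [-5.6, -7.7, 2.0]
grip_width: 0.0101
[ 0.00063748 -0.06103107  0.03354484] [-41.  17.  98.  29.  42.  34.]
```

```bash
cat >> g.py <<'E'
def hp(th,v=(0,-.125,.052)):
    return C+.066*B[:,1]+R.from_rotvec(-th*B[:,0]).apply(B@np.array(v))
def arc(ths,k=.6,k0=None,off=.0185):
    "rows from ths[0] to each later angle, tool turned k*th, axes of the tool at ths[0]"
    pose=lambda t:(hp(t)-off*tool(B,np.degrees(k*t))[:,0]*-1,tool(B,np.degrees(k*t)))
    p0,R0=pose(ths[0])
    for t in ths[1:]:
        p,Rt=pose(t);print(round(t,2),(R0.T@(p-p0)).round(3).tolist(),R.from_matrix(R0.T@Rt).as_rotvec().round(3).tolist())
E
python3 - <<'E'
from g import *
arc([0,.04,.08,.12,.16,.2])
for a in (.2,.6,1.0,1.4): print();arc(list(a+np.arange(6)*.08))
E
```

```text
0.04 [-0.005, -0.002, -0.0] [-0.0, 0.0, 0.024]
0.08 [-0.01, -0.004, -0.0] [0.0, 0.0, 0.048]
0.12 [-0.015, -0.006, 0.0] [0.0, 0.0, 0.072]
0.16 [-0.019, -0.008, -0.0] [0.0, 0.0, 0.096]
0.2 [-0.024, -0.011, 0.0] [-0.0, 0.0, 0.12]

0.28 [-0.009, -0.004, 0.0] [0.0, -0.0, 0.048]
0.36 [-0.018, -0.01, 0.0] [0.0, -0.0, 0.096]
0.44 [-0.027, -0.015, 0.0] [-0.0, -0.0, 0.144]
0.52 [-0.035, -0.022, -0.0] [0.0, -0.0, 0.192]
0.6 [-0.043, -0.029, -0.0] [0.0, -0.0, 0.24]

0.68 [-0.008, -0.006, -0.0] [-0.0, 0.0, 0.048]
0.76 [-0.016, -0.012, 0.0] [0.0, 0.0, 0.096]
0.84 [-0.024, -0.02, 0.0] [-0.0, 0.0, 0.144]
0.92 [-0.031, -0.027, -0.0] [-0.0, 0.0, 0.192]
1.0 [-0.037, -0.035, 0.0] [-0.0, 0.0, 0.24]

1.08 [-0.007, -0.007, 0.0] [-0.0, -0.0, 0.048]
1.16 [-0.014, -0.015, 0.0] [-0.0, -0.0, 0.096]
1.24 [-0.02, -0.023, -0.0] [-0.0, -0.0, 0.144]
1.32 [-0.025, -0.032, 0.0] [-0.0, -0.0, 0.192]
1.4 [-0.03, -0.041, 0.0] [-0.0, -0.0, 0.24]

1.48 [-0.006, -0.008, -0.0] [0.0, 0.0, 0.048]
1.56 [-0.011, -0.017, -0.0] [-0.0, 0.0, 0.096]
1.64 [-0.016, -0.026, -0.0] [0.0, -0.0, 0.144]
1.72 [-0.019, -0.035, -0.0] [0.0, -0.0, 0.192]
1.8 [-0.022, -0.045, -0.0] [0.0, -0.0, 0.24]
```

```bash

python3 -m crank '{"hand":[255,255,255,255,255],"translation":[[-0.005,-0.002,0],[-0.01,-0.004,0],[-0.015,-0.006,0],[-0.019,-0.008,0],[-0.024,-0.011,0]],"dr":[[0,0,0.024],[0,0,0.048],[0,0,0.072],[0,0,0.096],[0,0,0.12]]}'
python3 -m crank '{"hand":[255,255,255,255,255],"translation":[[-0.009,-0.004,0],[-0.018,-0.01,0],[-0.027,-0.015,0],[-0.035,-0.022,0],[-0.043,-0.029,0]],"dr":[[0,0,0.048],[0,0,0.096],[0,0,0.144],[0,0,0.192],[0,0,0.24]]}'
python3 -c "
from g import *
s=sensors.observe();print((s['position']-C)@B,s['q'].round(),B.T@s['ft_force'])"
```

```text
time_s: 4.05
position: [0.5253, -0.1887, 0.2037]
tool_rot: [[0.522, -0.111, -0.846], [-0.149, -0.988, 0.037], [-0.84, 0.107, -0.532]]
ft_force: [-3.4, -13.8, -2.5]
grip_width: 0.01
time_s: 4.55
position: [0.5056, -0.1531, 0.2377]
tool_rot: [[0.48, -0.231, -0.846], [-0.38, -0.924, 0.037], [-0.791, 0.303, -0.532]]
ft_force: [-0.5, -6.7, -4.1]
grip_width: 0.01
[ 0.00070122 -0.01585006  0.09752815] [-26.   8. 103. -14.  33.  82.] [-2.35952321 -6.68451677 -3.304671  ]
```

```bash

python3 -m crank '{"hand":[255,255,255,255,255],"translation":[[-0.008,-0.006,0],[-0.016,-0.012,0],[-0.024,-0.02,0],[-0.031,-0.027,0],[-0.037,-0.035,0]],"dr":[[0,0,0.048],[0,0,0.096],[0,0,0.144],[0,0,0.192],[0,0,0.24]]}'
python3 -c "
from g import *
s=sensors.observe();print((s['position']-C)@B,s['q'].round(),B.T@s['ft_force'])"
python3 -m crank '{"hand":[255,255,255,255,255],"translation":[[-0.007,-0.007,0],[-0.014,-0.015,0],[-0.02,-0.023,0],[-0.025,-0.032,0],[-0.03,-0.041,0]],"dr":[[0,0,0.048],[0,0,0.096],[0,0,0.144],[0,0,0.192],[0,0,0.24]]}'
python3 -c "
from g import *
s=sensors.observe();print((s['position']-C)@B,s['q'].round(),B.T@s['ft_force'])
for t in (1.0,1.4,1.8): print(t,B.T@(hp(t)+.0185*tool(B,np.degrees(.6*t))[:,0]-C))"
```

```text
time_s: 5.05
position: [0.496, -0.106, 0.2567]
tool_rot: [[0.412, -0.339, -0.846], [-0.588, -0.808, 0.038], [-0.696, 0.482, -0.532]]
ft_force: [1.1, -5.9, -3.9]
grip_width: 0.0098
[0.00083972 0.03071812 0.11981379] [-11.   9. 102. -47.  43. 121.] [-0.96018584 -5.88826908 -4.02731043]
time_s: 5.55
position: [0.4973, -0.055, 0.2584]
tool_rot: [[0.319, -0.428, -0.845], [-0.764, -0.645, 0.038], [-0.561, 0.633, -0.533]]
ft_force: [1.0, -6.5, 0.3]
grip_width: 0.0095
[0.00095162 0.0817936  0.12174255] [  3.  16.  99. -63.  61. 142.] [ 1.23517852 -6.41513678 -0.46988085]
1.0 [3.38924800e-17 3.17728172e-02 1.18010884e-01]
1.4 [2.17289758e-17 8.22215954e-02 1.19671445e-01]
1.8 [7.87762757e-17 1.28724119e-01 1.01196870e-01]
```

```bash

python3 - <<'E'
from g import *
p0,R0=hp(1.4)+.0185*tool(B,np.degrees(.84))[:,0],tool(B,np.degrees(.84))
for t in 1.4+np.arange(1,6)*.08:
    f=.84+(t-1.4)*.3;Rt=tool(B,np.degrees(f));p=hp(t)+.0185*Rt[:,0];print((R0.T@(p-p0)).round(3),R.from_matrix(R0.T@Rt).as_rotvec().round(3))
E
```

```text
[-0.006 -0.009 -0.   ] [ 0.    -0.     0.024]
[-0.011 -0.018 -0.   ] [ 0.    -0.     0.048]
[-0.015 -0.027  0.   ] [ 0.    -0.     0.072]
[-0.019 -0.037 -0.   ] [0.    0.    0.096]
[-0.022 -0.047 -0.   ] [0.   0.   0.12]
```

```bash

python3 -m crank '{"hand":[255,255,255,255,255],"translation":[[-0.006,-0.009,0],[-0.011,-0.018,0],[-0.015,-0.027,0],[-0.019,-0.037,0],[-0.022,-0.047,0]],"dr":[[0,0,0.024],[0,0,0.048],[0,0,0.072],[0,0,0.096],[0,0,0.12]]}'
python3 -c "
from g import *
s=sensors.observe();print((s['position']-C)@B,s['q'].round(),B.T@s['ft_force'])"
python3 -m crank '{"hand":[150,150,150],"translation":[[0,0,0],[0,0,0],[0,0,0]],"dr":[[0,0,0],[0,0,0],[0,0,0]]}'
python3 -m crank '{"hand":[150,150,150,150,150],"translation":[[-0.02,0,0],[-0.045,0,0],[-0.075,0,0],[-0.1,0,0],[-0.12,0,0]],"dr":[[0,0,0],[0,0,0],[0,0,0],[0,0,0],[0,0,0]]}'
python3 - <<'E'
from g import *
s=sensors.observe();print((s['position']-C)@B,s['q'].round(),B.T@s['ft_force'])
for n in("top","scene"):
    im,d=cams.get_image(n);cv2.imwrite(f"pics/{n}1.png",im);np.savez(f"pics/{n}1.npz",im=im,d=d)
    W=cloud(d,cams.calibration(n));q=(W-C)@B;H=cv2.cvtColor(im,cv2.COLOR_BGR2HSV)
    m=(H[...,1]<70)&(H[...,2]>120)&(q[...,2]>.03)&(q[...,2]<.16)&(abs(q[...,0])<.1)&(abs(q[...,1]-.08)<.06)
    P=q[m];print(n,m.sum());
    if m.sum()>50:print(np.polyfit(P[:,2],P[:,1],1),"theta",np.pi/2+np.arctan(np.polyfit(P[:,2],P[:,1],1)[0]))
a=cv2.imread('pics/top1.png')[120:260,150:450];b=cv2.imread('pics/scene1.png')[130:290,200:460]
cv2.imwrite('pics/c1.png',cv2.vconcat([cv2.resize(a,(600,280)),cv2.resize(b,(600,320))][:2]))
E
```

```text
time_s: 6.05
position: [0.5099, -0.0072, 0.242]
tool_rot: [[0.267, -0.464, -0.845], [-0.835, -0.549, 0.038], [-0.481, 0.695, -0.534]]
ft_force: [-14.0, 11.4, 17.3]
grip_width: 0.01
[0.00115539 0.13008902 0.10229233] [ 11.  23.  95. -67.  72. 150.] [-3.07382334 10.74434274 22.35097209]
time_s: 6.35
position: [0.5106, -0.0075, 0.2393]
tool_rot: [[0.267, -0.46, -0.847], [-0.832, -0.554, 0.038], [-0.486, 0.694, -0.531]]
ft_force: [-0.6, -0.5, 0.3]
grip_width: 0.0352
time_s: 6.85
position: [0.4782, 0.0932, 0.2985]
tool_rot: [[0.268, -0.461, -0.846], [-0.832, -0.554, 0.038], [-0.486, 0.694, -0.531]]
ft_force: [-0.2, 0.1, 0.0]
grip_width: 0.0355
[0.00051056 0.22902434 0.16932455] [ 24.  21.  87. -61.  86. 146.] [-0.17935911  0.04379311  0.12013123]
top 252
[0.09297574 0.08725251] theta 1.66350553567672
scene 199
[0.16655601 0.07294025] theta 1.7358373344796822
```

View pics/c1.png

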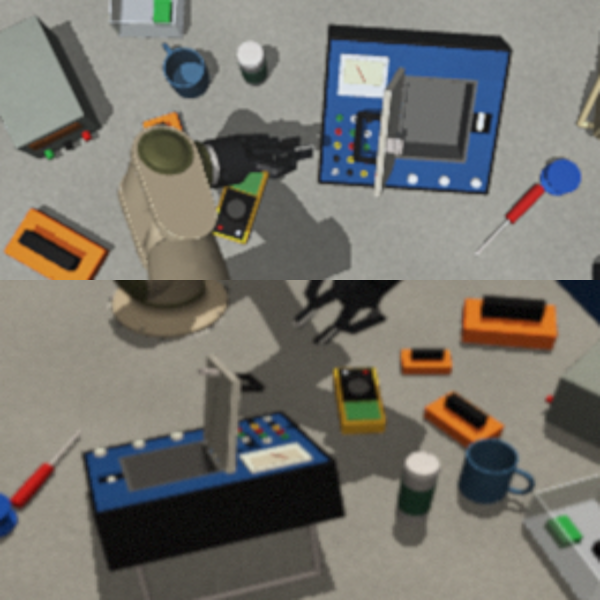

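The hatch stands open at about 1.7 rad, with the compartment clear and the bystanders unmoved. Next is the pack.

```bash
cat >> g.py <<'E'
def down(yaw):
    a=np.radians(yaw);x=np.array([0,0,-1.]);y=np.array([np.cos(a),np.sin(a),0]);return np.stack([x,y,np.cross(x,y)],1)
E
python3 - <<'E'
from g import *
T=sensors.observe()["tool_rot"];w=R.from_matrix(T.T@down(-68)).magnitude();print(w)
plan([.50,.36,.26],down(-68),3)
E
```

```text
1.2669287879765776
[-0.0655, -0.0615, 0.0041] [-0.2182, -0.1045, -0.3461]
[-0.0408, -0.08, -0.0059] [-0.2182, -0.1045, -0.3461]
[-0.013, -0.0864, -0.0215] [-0.2182, -0.1045, -0.3461]
```

```bash

python3 -m crank '{"hand":[0,0,0,0,0],"translation":[[-0.065,-0.061,0.004],[-0.065,-0.061,0.004],[-0.065,-0.061,0.004],[-0.065,-0.061,0.004],[-0.065,-0.061,0.004]],"dr":[[-0.218,-0.104,-0.346],[-0.218,-0.104,-0.346],[-0.218,-0.104,-0.346],[-0.218,-0.104,-0.346],[-0.218,-0.104,-0.346]]}'
python3 -m crank '{"hand":[0,0,0,0,0],"translation":[[-0.041,-0.08,-0.006],[-0.041,-0.08,-0.006],[-0.041,-0.08,-0.006],[-0.041,-0.08,-0.006],[-0.041,-0.08,-0.006]],"dr":[[-0.218,-0.104,-0.346],[-0.218,-0.104,-0.346],[-0.218,-0.104,-0.346],[-0.218,-0.104,-0.346],[-0.218,-0.104,-0.346]]}'
python3 -m crank '{"hand":[0,0,0,0,0],"translation":[[-0.013,-0.086,-0.021],[-0.013,-0.086,-0.021],[-0.013,-0.086,-0.021],[-0.013,-0.086,-0.021],[-0.013,-0.086,-0.021]],"dr":[[-0.218,-0.104,-0.346],[-0.218,-0.104,-0.346],[-0.218,-0.104,-0.346],[-0.218,-0.104,-0.346],[-0.218,-0.104,-0.346]]}'
python3 -m crank '{"hand":[0,0],"translation":[[0,0,0],[0,0,0]],"dr":[[0,0,0],[0,0,0]]}'
cat > wl.py <<'E'
from g import *
import sys
def shot(name):
    c=cams.calibration('wrist');im,d=cams.get_image('wrist');cv2.imwrite(f'pics/{name}.png',im)
    z=dict(im=im,d=d,E=c['extrinsics'],c=[c['vertical_fov'],c['cx'],c['cy']]);np.savez(f'pics/{name}.npz',**z)
    return z,cloud(d,c),cv2.cvtColor(im,cv2.COLOR_BGR2HSV)
E
python3 - <<'E'
from wl import *
s=sensors.observe();print(s['q'].round(),s['position'])
z,W,H=shot('w2')
for m,st,c in blobs((H[...,0]>5)&(H[...,0]<18)&(H[...,1]>150)&(H[...,2]>80),300):
    P=W[m];t=m&(abs(W[...,2]-np.nanpercentile(P[:,2],80))<.006)
    uv=np.argwhere(t)[:,::-1];r=ray(uv,z,np.array([0,0,.032]),np.array([0,0,1.]))
    print(c.round(),st[4],"z",np.nanpercentile(P[:,2],[50,80]).round(4),rect(r[:,:2]))
rb=(H[...,2]<60)&(abs(W[...,2]-.058)<.012)&(np.hypot(W[...,0]-.522,W[...,1]-.366)<.06)
r=ray(np.argwhere(rb)[:,::-1],z,np.array([0,0,.062]),np.array([0,0,1.]));print("rib",rb.sum(),np.nanmedian(W[rb][:,2]),rect(r[:,:2]))
E
```

```text
time_s: 7.45
position: [0.4858, 0.1791, 0.2845]
tool_rot: [[0.281, -0.169, -0.945], [-0.596, -0.802, -0.034], [-0.752, 0.573, -0.326]]
ft_force: [0.4, 0.4, 0.1]
grip_width: 0.0858
time_s: 7.95
position: [0.493, 0.2682, 0.2711]
tool_rot: [[0.187, 0.125, -0.974], [-0.304, -0.936, -0.179], [-0.934, 0.33, -0.137]]
ft_force: [0.2, -0.9, 0.5]
grip_width: 0.0856
time_s: 8.45
position: [0.4998, 0.3568, 0.2582]
tool_rot: [[-0.0, 0.369, -0.929], [-0.006, -0.929, -0.369], [-1.0, 0.006, 0.002]]
ft_force: [0.0, 0.2, 0.7]
grip_width: 0.0856
time_s: 8.65
position: [0.4994, 0.3578, 0.2591]
tool_rot: [[0.0, 0.372, -0.928], [-0.003, -0.928, -0.372], [-1.0, 0.003, 0.001]]
ft_force: [0.0, -0.6, 0.2]
grip_width: 0.0852
[25. 28. 60. -0. 92. 93.] [0.49940691 0.35782331 0.25905388]
[118.  81.] 515 z [0.1114 0.112 ] (array([0.5081, 0.6166]), 0.1272, 0.0052, -61.5)
[334. 129.] 1220 z [0.0308 0.0315] (array([0.523 , 0.3701]), 0.1165, 0.0673, 20.0)
[143. 216.] 2904 z [0.0287 0.0411] (array([0.3053, 0.5767]), 0.1717, 0.1062, 62.1)
[126. 237.] 1010 z [0.044  0.0448] (array([0.3025, 0.5624]), 0.1423, 0.0646, 37.6)
[274. 242.] 404 z [0.0175 0.0214] (array([0.3776, 0.3859]), 0.0942, 0.0434, -84.8)
[270. 256.] 303 z [0.0227 0.0239] (array([0.3521, 0.3833]), 0.0615, 0.037, 67.4)
rib 0 nan (array([0., 0.]), 0.0, 0.0, 0.0)
  return np.nanmean(a, axis, out=out, keepdims=keepdims)
```

View pics/w2.png

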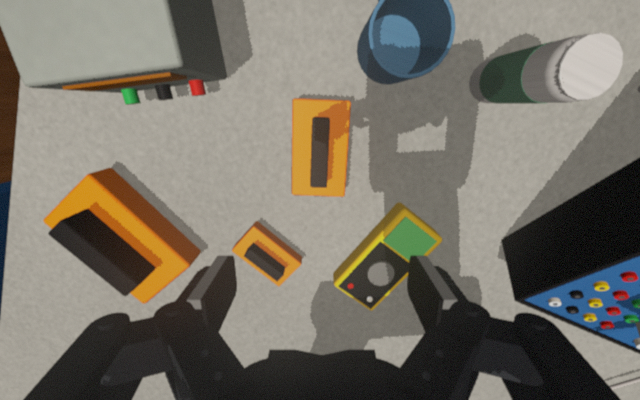

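The view shows the pack alone between the mug and the multimeter. Its top runs from (292,98) to (350,196), and the rib from (312,117) to (329,187).

```bash
python3 - <<'E'
from wl import *
z=np.load('pics/w2.npz');im=z["im"];H=cv2.cvtColor(im,cv2.COLOR_BGR2HSV)
e=np.array([0,0,1.])
s=np.zeros((400,640),bool);s[85:210,280:365]=1
m=s&(H[...,1]>110)&(H[...,0]<22)&(H[...,2]>40)
r=ray(np.argwhere(m)[:,::-1],z,.032*e,e);a=rect(r[:,:2]);print("body",m.sum(),a)
k=s&(H[...,2]<75)&(H[...,1]<110)
bl=max(blobs(k,100),key=lambda b:b[1][4]);r=ray(np.argwhere(bl[0])[:,::-1],z,.062*e,e);b=rect(r[:,:2]);print("rib",bl[1],b)
W=cloud(z["d"],dict(vertical_fov=z["c"][0],cx=z["c"][1],cy=z["c"][2],extrinsics=z["E"]));print("z rib",np.nanmedian(W[bl[0]],0))
E
```

```text
body 4372 (array([0.5224, 0.3703]), 0.1189, 0.0688, 20.0)
rib [314 118  15  32 340] (array([0.5432, 0.3771]), 0.0338, 0.0155, 21.4)
z rib [0.54725333 0.37834084 0.06081953]
```

```bash
python3 - <<'E'
from g import *
s=sensors.observe();rel([.5224,.3703,.037],down(-70))
n=cams.calibration("top");z=np.load("pics/top0.npz");W=cloud(z["d"],n);print("mug",np.nanmedian(W[148:162,236:250].reshape(-1,3),0),"can",np.nanmedian(W[143:150,273:280].reshape(-1,3),0))
E
```

```text
shift mm [222.   -3.6 -26.1] dr [ 0.033  0.001 -0.002]
mug [0.68031509 0.3451184  0.00984873] can [0.6759711  0.19927665 0.15231431]
```

```bash

python3 -m crank '{"hand":[0,0,0,0,0],"translation":[[0.04,-0.004,-0.026],[0.085,-0.004,-0.026],[0.125,-0.004,-0.026],[0.155,-0.004,-0.026],[0.175,-0.004,-0.026]],"dr":[[0.033,0,0],[0.033,0,0],[0.033,0,0],[0.033,0,0],[0.033,0,0]]}'
python3 -m crank '{"hand":[0,0,0,0],"translation":[[0.02,0,0],[0.037,0,0],[0.047,0,0],[0.047,0,0]],"dr":[[0,0,0],[0,0,0],[0,0,0],[0,0,0]]}'
python3 -c "
from g import *
rel([.5224,.3703,.037],down(-70))"
```

```text
time_s: 9.2
position: [0.5214, 0.3705, 0.0814]
tool_rot: [[-0.003, 0.342, -0.94], [-0.004, -0.94, -0.342], [-1.0, 0.002, 0.004]]
ft_force: [0.9, 0.2, -1.0]
grip_width: 0.0851
time_s: 9.6
position: [0.5218, 0.3706, 0.0358]
tool_rot: [[-0.003, 0.342, -0.94], [-0.003, -0.94, -0.342], [-1.0, 0.002, 0.003]]
ft_force: [0.4, -0.1, 0.2]
grip_width: 0.0851
shift mm [-1.2  0.5 -0.4] dr [ 0.     0.003 -0.002]
```

```bash

python3 -m crank '{"hand":[255,255,255,255,255],"translation":[[-0.001,0,0],[-0.001,0,0],[-0.001,0,0],[-0.001,0,0],[-0.001,0,0]],"dr":[[0,0,0],[0,0,0],[0,0,0],[0,0,0],[0,0,0]]}' 60
python3 -m crank '{"hand":[255,255,255],"translation":[[0,0,0],[0,0,0],[0,0,0]],"dr":[[0,0,0],[0,0,0],[0,0,0]]}'
python3 -c "
from g import *
print(sensors.observe()['position'])"
python3 -m crank '{"hand":[255,255,255,255,255],"translation":[[-0.015,0,0],[-0.04,0,0],[-0.08,0,0],[-0.12,0,0],[-0.16,0,0]],"dr":[[0,0,0],[0,0,0],[0,0,0],[0,0,0],[0,0,0]]}'
python3 -m crank '{"hand":[255,255,255,255],"translation":[[-0.05,0,0],[-0.09,0,0],[-0.12,0,0],[-0.12,0,0]],"dr":[[0,0,0],[0,0,0],[0,0,0],[0,0,0]]}'
python3 - <<'E'
from g import *
s=sensors.observe();print(s['q'].round(),s['ft_force'])
# hover 0.2 above the face over the opening, then placed: pack bottom = C-.075 n ; TCP ~36mm above pack bottom
plan(C+.24*B[:,2],tool(B),3)
E
```

```text
time_s: 10.1
position: [0.5227, 0.3707, 0.0384]
tool_rot: [[0.0, 0.342, -0.94], [-0.001, -0.94, -0.342], [-1.0, 0.001, 0.0]]
ft_force: [0.1, -1.4, 3.2]
grip_width: 0.019
time_s: 10.4
position: [0.5227, 0.3707, 0.0384]
tool_rot: [[0.0, 0.342, -0.94], [-0.001, -0.94, -0.342], [-1.0, 0.001, 0.0]]
ft_force: [-0.3, -2.7, 6.1]
grip_width: 0.0189
[0.52273783 0.3707231  0.03836434]
time_s: 10.9
position: [0.5218, 0.3709, 0.1981]
tool_rot: [[-0.003, 0.342, -0.94], [-0.002, -0.94, -0.342], [-1.0, 0.001, 0.004]]
ft_force: [1.1, 1.3, -4.8]
grip_width: 0.019
time_s: 11.3
position: [0.5232, 0.3717, 0.3211]
tool_rot: [[0.005, 0.342, -0.94], [0.001, -0.94, -0.342], [-1.0, 0.0, -0.005]]
ft_force: [-0.6, 0.5, -4.3]
grip_width: 0.0192
[ 25.  30.  47.  -0. 103.  95.] [-0.59573369  0.49827561 -4.33648383]
[-0.0127, 0.1478, 0.0867] [0.1275, 0.182, 0.0368]
[-0.0209, 0.158, 0.0641] [0.1275, 0.182, 0.0368]
[-0.0243, 0.1655, 0.0392] [0.1275, 0.182, 0.0368]
```

```bash

python3 - <<'E'
from g import *
Rm=R.from_matrix(down(-70));T=sensors.observe()["tool_rot"]
from scipy.spatial.transform import Slerp
mid=Slerp([0,1],R.from_matrix([T,tool(B)]))(.6).as_matrix()
m=np.array([.44,.06,.45]);plan(m,mid,2);print();plan(C+.32*B[:,2],tool(B),2,m,mid)
E
```

```text
[-0.0649, 0.1322, 0.0921] [0.1147, 0.1638, 0.0331]
[-0.0732, 0.1436, 0.0649] [0.1147, 0.1638, 0.0331]

[0.0015, 0.0921, 0.0394] [0.0765, 0.1092, 0.0221]
[-0.0004, 0.0949, 0.0323] [0.0765, 0.1092, 0.0221]
```

```bash

python3 -m crank '{"hand":[255,255,255,255,255],"translation":[[-0.013,0.026,0.018],[-0.026,0.053,0.037],[-0.039,0.08,0.055],[-0.052,0.106,0.074],[-0.065,0.132,0.092]],"dr":[[0.023,0.033,0.007],[0.046,0.066,0.013],[0.069,0.098,0.02],[0.092,0.131,0.026],[0.115,0.164,0.033]]}'
python3 -m crank '{"hand":[255,255,255,255,255],"translation":[[-0.015,0.029,0.013],[-0.03,0.058,0.026],[-0.044,0.087,0.039],[-0.058,0.115,0.052],[-0.073,0.144,0.065]],"dr":[[0.023,0.033,0.007],[0.046,0.066,0.013],[0.069,0.098,0.02],[0.092,0.131,0.026],[0.115,0.164,0.033]]}'
python3 -m crank '{"hand":[255,255,255,255,255],"translation":[[0,0.018,0.008],[0,0.036,0.016],[0.001,0.054,0.024],[0.001,0.073,0.031],[0.001,0.092,0.039]],"dr":[[0.015,0.022,0.004],[0.03,0.044,0.009],[0.046,0.066,0.013],[0.061,0.087,0.018],[0.076,0.109,0.022]]}'
python3 -m crank '{"hand":[255,255,255,255,255],"translation":[[0,0.019,0.006],[0,0.038,0.013],[0,0.057,0.019],[0,0.076,0.026],[0,0.095,0.032]],"dr":[[0.015,0.022,0.004],[0.03,0.044,0.009],[0.046,0.066,0.013],[0.061,0.087,0.018],[0.076,0.109,0.022]]}'
python3 - <<'E'
from wl import *
s=sensors.observe();print(s['q'].round(),(s['position']-C)@B,s['ft_force']);rel(C+.15*B[:,2],tool(B))
shot('w3')
E
```

```text
time_s: 11.8
position: [0.4804, 0.2147, 0.3803]
tool_rot: [[0.161, 0.229, -0.96], [0.013, -0.973, -0.23], [-0.987, 0.025, -0.16]]
ft_force: [0.6, 0.1, -4.8]
grip_width: 0.019
time_s: 12.3
position: [0.4393, 0.0588, 0.4452]
tool_rot: [[0.323, 0.112, -0.94], [0.011, -0.993, -0.114], [-0.946, 0.027, -0.322]]
ft_force: [0.9, -0.3, -5.2]
grip_width: 0.0188
time_s: 12.8
position: [0.4135, -0.0367, 0.4337]
tool_rot: [[0.425, 0.033, -0.905], [-0.001, -0.999, -0.037], [-0.905, 0.017, -0.425]]
ft_force: [0.2, 0.5, -3.9]
grip_width: 0.019
time_s: 13.3
position: [0.3877, -0.1328, 0.422]
tool_rot: [[0.522, -0.045, -0.852], [-0.023, -0.999, 0.039], [-0.853, -0.001, -0.522]]
ft_force: [-0.5, -0.3, -4.8]
grip_width: 0.0187
[-51. -12.  87.  23.  83.  43.] [-0.00232364 -0.00070657  0.31670894] [-0.47621348 -0.29818911 -4.75453383]
shift mm [166.7  -0.7  -3.8] dr [-0.002  0.009  0.   ]
```

View pics/w3.png

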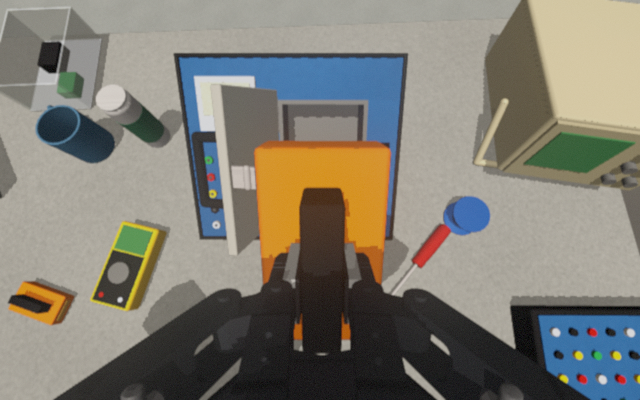

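The pack is held squarely. The opening's upper edge shows at (280,100)-(368,100), and the pack's upper edge at (258,145)-(388,145). I'll check both against the bay frame.

```bash
python3 - <<'E'
from wl import *
z=np.load('pics/w3.npz')
print("opening",((ray([[280,101],[368,101]],z,C,B[:,2])-C)@B).round(4).tolist())
top=C+.3167*B[:,2]-.038*B[:,2]+.032*B[:,2]
print("pack top",((ray([[257,147],[389,147],[262,285],[383,285]],z,top,B[:,2])-C)@B).round(4).tolist())
E
```

```text
opening [[0.0777, 0.0614, 0.0], [0.0774, -0.0671, 0.0]]
pack top [[0.0555, 0.0324, 0.3107], [0.0553, -0.0326, 0.3107], [-0.0235, 0.0351, 0.3107], [-0.0236, -0.0346, 0.3107]]
```

```bash
python3 - <<'E'
from g import *
for h in(.12,.03): rel(C+B@[.003,-.001,h],tool(B))
E
```

```text
shift mm [196.   -2.1  -7.9] dr [-0.004  0.01  -0.001]
shift mm [286.   -2.2  -8.8] dr [-0.004  0.01  -0.001]
```

```bash

python3 -m crank '{"hand":[255,255,255,255,255],"translation":[[0.04,-0.002,-0.008],[0.08,-0.002,-0.008],[0.12,-0.002,-0.008],[0.16,-0.002,-0.008],[0.196,-0.002,-0.008]],"dr":[[-0.004,0.01,0],[-0.004,0.01,0],[-0.004,0.01,0],[-0.004,0.01,0],[-0.004,0.01,0]]}'
python3 -m crank '{"hand":[255,255,255,255,255],"translation":[[0.025,0,0],[0.05,0,0],[0.07,0,0],[0.085,0,0],[0.09,0,0]],"dr":[[0,0,0],[0,0,0],[0,0,0],[0,0,0],[0,0,0]]}'
python3 - <<'E'
from g import *
s=sensors.observe();print((s['position']-C)@B,B.T@s['ft_force']);rel(C+B@[.003,-.001,-.025],tool(B))
E
```

```text
time_s: 13.85
position: [0.4974, -0.1344, 0.2578]
tool_rot: [[0.528, -0.04, -0.848], [-0.023, -0.999, 0.033], [-0.849, 0.002, -0.529]]
ft_force: [0.3, -0.6, -4.8]
grip_width: 0.0186
time_s: 14.35
position: [0.5447, -0.1367, 0.1823]
tool_rot: [[0.527, -0.04, -0.849], [-0.022, -0.999, 0.033], [-0.849, 0.002, -0.528]]
ft_force: [0.3, 0.3, -5.0]
grip_width: 0.0189
[0.0037975  0.00216603 0.03024164] [-2.38565754  0.34186464 -4.45038644]
shift mm [55.2  3.2  0.7] dr [0.004 0.003 0.001]
```

```bash

python3 -m crank '{"hand":[255,255,255,255,255],"translation":[[0.02,0.003,0.001],[0.035,0.003,0.001],[0.046,0.003,0.001],[0.053,0.003,0.001],[0.055,0.003,0.001]],"dr":[[0.004,0.003,0],[0.004,0.003,0],[0.004,0.003,0],[0.004,0.003,0],[0.004,0.003,0]]}'
python3 -m crank '{"hand":[255,255,255],"translation":[[0.003,0,0],[0.006,0,0],[0.006,0,0]],"dr":[[0,0,0],[0,0,0],[0,0,0]]}'
python3 -m crank '{"hand":[255,255],"translation":[[0.002,0,0],[0.002,0,0]],"dr":[[0,0,0],[0,0,0]]}'
python3 -m crank '{"hand":[255,255],"translation":[[0.002,0,0],[0.002,0,0]],"dr":[[0,0,0],[0,0,0]]}'
python3 - <<'E'
from g import *
s=sensors.observe();print((s['position']-C)@B,B.T@s['ft_force'])
E
```

```text
time_s: 14.85
position: [0.5742, -0.1421, 0.1386]
tool_rot: [[0.534, -0.043, -0.844], [-0.025, -0.999, 0.035], [-0.845, 0.002, -0.535]]
ft_force: [-0.4, 0.0, -3.7]
grip_width: 0.019
time_s: 15.15
position: [0.5777, -0.1425, 0.1344]
tool_rot: [[0.536, -0.043, -0.843], [-0.026, -0.999, 0.035], [-0.844, 0.003, -0.536]]
ft_force: [-0.6, 0.2, -3.9]
grip_width: 0.0186
time_s: 15.35
position: [0.5788, -0.1426, 0.1327]
tool_rot: [[0.535, -0.043, -0.843], [-0.026, -0.999, 0.035], [-0.844, 0.003, -0.536]]
ft_force: [-0.1, 0.2, -4.4]
grip_width: 0.0186
time_s: 15.55
position: [0.5798, -0.1426, 0.1308]
tool_rot: [[0.535, -0.043, -0.844], [-0.026, -0.999, 0.035], [-0.844, 0.003, -0.536]]
ft_force: [-0.1, 0.3, -4.4]
grip_width: 0.0188
[ 0.00655219 -0.00212223 -0.0321246 ] [-2.38586926  0.28697949 -3.63938698]
```

```bash

python3 -m crank '{"hand":[255,255],"translation":[[0.002,0,0.002],[0.002,0,0.002]],"dr":[[0,0.006,0],[0,0.006,0]]}'
python3 -m crank '{"hand":[255,255],"translation":[[0.002,0,0],[0.002,0,0]],"dr":[[0,0,0],[0,0,0]]}'
python3 -m crank '{"hand":[255,255],"translation":[[0.001,0,0],[0.001,0,0]],"dr":[[0,0,0],[0,0,0]]}'
python3 - <<'E'
from g import *
s=sensors.observe();print((s['position']-C)@B,B.T@s['ft_force'])
E
```

```text
time_s: 15.75
position: [0.5788, -0.1424, 0.1277]
tool_rot: [[0.54, -0.043, -0.841], [-0.026, -0.999, 0.035], [-0.841, 0.003, -0.541]]
ft_force: [0.6, -0.1, -5.0]
grip_width: 0.0185
time_s: 15.95
position: [0.5803, -0.1426, 0.1268]
tool_rot: [[0.541, -0.043, -0.84], [-0.026, -0.999, 0.035], [-0.841, 0.003, -0.541]]
ft_force: [-3.9, -0.2, 1.7]
grip_width: 0.019
time_s: 16.15
position: [0.5808, -0.1428, 0.1267]
tool_rot: [[0.541, -0.044, -0.84], [-0.027, -0.999, 0.035], [-0.84, 0.004, -0.542]]
ft_force: [-8.7, -0.1, 8.7]
grip_width: 0.0191
[ 0.00515086 -0.00230171 -0.03612575] [-2.74016901 -0.48112566 12.00430745]
```

```bash

python3 -m crank '{"hand":[255,255,255,255],"translation":[[-0.003,0,0],[-0.004,0,0.005],[-0.004,-0.001,0.012],[-0.004,-0.001,0.012]],"dr":[[0,-0.012,0],[0,-0.012,0],[0,-0.012,0],[0,-0.012,0]]}'
python3 -m crank '{"hand":[255,255,255],"translation":[[0.002,0,0],[0.003,0,0],[0.003,0,0]],"dr":[[0,0,0],[0,0,0],[0,0,0]]}'
python3 -m crank '{"hand":[255,255],"translation":[[0.001,0,0],[0.001,0,0]],"dr":[[0,0,0],[0,0,0]]}'
python3 - <<'E'
from g import *
s=sensors.observe();print((s['position']-C)@B,B.T@s['ft_force']);rel(s['position'],tool(B))
E
```

```text
time_s: 16.55
position: [0.5674, -0.1406, 0.1214]
tool_rot: [[0.529, -0.043, -0.848], [-0.025, -0.999, 0.036], [-0.849, 0.002, -0.529]]
ft_force: [-0.0, 0.6, -4.5]
grip_width: 0.0188
time_s: 16.85
position: [0.5701, -0.1414, 0.1201]
tool_rot: [[0.53, -0.044, -0.847], [-0.026, -0.999, 0.035], [-0.847, 0.003, -0.531]]
ft_force: [-5.7, -1.1, -0.4]
grip_width: 0.0189
time_s: 17.05
position: [0.5701, -0.1414, 0.12]
tool_rot: [[0.531, -0.043, -0.847], [-0.026, -0.999, 0.035], [-0.847, 0.004, -0.531]]
ft_force: [-16.7, -1.6, 11.3]
grip_width: 0.0188
[-0.00750334 -0.00133823 -0.03613132] [-8.14316432 -2.37011499 18.37154151]
shift mm [0. 0. 0.] dr [ 0.002 -0.002 -0.003]
```

```bash

python3 -m crank '{"hand":[190,150,120,120],"translation":[[-0.001,0,0],[-0.001,0,0],[-0.001,0,0],[-0.001,0,0]],"dr":[[0,0,0],[0,0,0],[0,0,0],[0,0,0]]}'
python3 -m crank '{"hand":[120,120,120,120,120],"translation":[[-0.01,0,0],[-0.03,0,0],[-0.06,0,0],[-0.09,0,0],[-0.13,0,0]],"dr":[[0,0,0],[0,0,0],[0,0,0],[0,0,0],[0,0,0]]}'
python3 -m crank '{"hand":[120,120,120,120,120],"translation":[[-0.04,0,0],[-0.09,0,0],[-0.13,0,0],[-0.18,0,0],[-0.2,0,0]],"dr":[[0,0,0],[0,0,0],[0,0,0],[0,0,0],[0,0,0]]}'
python3 - <<'E'
from wl import *
s=sensors.observe();print((s['position']-C)@B,B.T@s['ft_force'],s['q'].round())
z,W,H=shot('w4')
m=(H[...,0]>5)&(H[...,0]<18)&(H[...,1]>150)&(H[...,2]>40);q=(W-C)@B
m&=(abs(q[...,0])<.08)&(abs(q[...,1])<.07);print(np.percentile(q[m],[2,50,98],axis=0).round(4))
P=W[m&(abs(q[...,2]-np.median(q[m][:,2]))<.006)];n=np.linalg.svd(P-P.mean(0),full_matrices=False)[2][2];print("pack top normal vs face deg",np.degrees(np.arccos(abs(n@B[:,2]))))
g=(H[...,1]<70)&(H[...,2]>100)&(q[...,2]>.03)&(q[...,2]<.17)&(abs(q[...,0])<.1)&(abs(q[...,1]-.08)<.05)
print("hatch theta",np.pi/2+np.arctan(np.polyfit(q[g][:,2],q[g][:,1],1)[0]),g.sum())
E
```

```text
time_s: 17.45
position: [0.5705, -0.1413, 0.1202]
tool_rot: [[0.531, -0.043, -0.846], [-0.026, -0.999, 0.035], [-0.847, 0.003, -0.531]]
ft_force: [0.3, -0.1, -0.3]
grip_width: 0.0454
time_s: 17.95
position: [0.5002, -0.1376, 0.2308]
tool_rot: [[0.529, -0.043, -0.847], [-0.025, -0.999, 0.036], [-0.848, 0.003, -0.53]]
ft_force: [0.5, 0.7, 0.3]
grip_width: 0.045
time_s: 18.45
position: [0.3936, -0.1323, 0.404]
tool_rot: [[0.534, -0.044, -0.844], [-0.031, -0.999, 0.033], [-0.845, 0.009, -0.535]]
ft_force: [0.7, -0.1, -0.3]
grip_width: 0.0453
[-6.89654145e-03  1.38116148e-05  2.98398293e-01] [ 0.47423302 -0.04028144 -0.59745497] [-50. -11.  90.  23.  78.  42.]
[[-0.0681 -0.0342 -0.0469]
 [-0.015  -0.0094 -0.0433]
 [ 0.0496  0.0342 -0.013 ]]
pack top normal vs face deg 0.7151160641955665
hatch theta 1.8063817294228572 9156
```

View pics/w4.png

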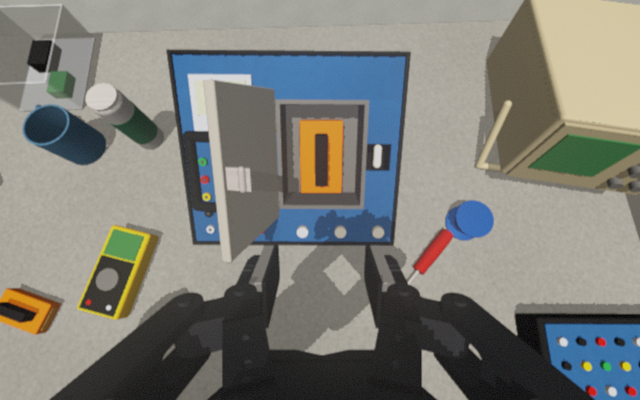

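The pack lies flat in the compartment, 0.7° off the floor plane and centred near bay x = -9 mm. The hatch is at 1.8 rad, with its handle on the left side. Next I'll regrip the handle.

```bash
python3 - <<'E'
from g import *
Rt=tool(B,np.degrees(.96));p=hp(1.8)-.1015*Rt[:,0]
print(B.T@(p-C),p,R.from_matrix(sensors.observe()["tool_rot"].T@Rt).magnitude())
plan(p,Rt,2)
E
```

```text
[5.96323470e-17 2.28188283e-01 1.68128724e-01] [0.47832098 0.09238644 0.29718932] 0.950780172198197
[0.0646, -0.1148, -0.0032] [0.0004, -0.0044, 0.4754]
[0.0049, -0.1317, -0.0033] [0.0004, -0.0044, 0.4754]
```

```bash

python3 -m crank '{"hand":[150,150,150,150,150],"translation":[[0.005,-0.025,0],[0.01,-0.05,0],[0.02,-0.075,-0.003],[0.04,-0.1,-0.003],[0.065,-0.115,-0.003]],"dr":[[0,0,0.095],[0,0,0.19],[0,0,0.285],[0,0,0.38],[0,-0.004,0.475]]}'
python3 -m crank '{"hand":[150,150,150,150,150],"translation":[[0.001,-0.026,0],[0.002,-0.052,0],[0.003,-0.079,-0.001],[0.004,-0.105,-0.002],[0.005,-0.132,-0.003]],"dr":[[0,0,0.095],[0,0,0.19],[0,0,0.285],[0,0,0.38],[0,-0.004,0.475]]}'
python3 -m crank '{"hand":[150],"translation":[[0,0,0]],"dr":[[0,0,0]]}'
python3 - <<'E'
from g import *
Rt=tool(B,np.degrees(.96));s=sensors.observe();print(s['q'].round(),s['ft_force'])
rel(hp(1.8)-.1015*Rt[:,0],Rt);rel(hp(1.8)+.0185*Rt[:,0],Rt)
E
```

```text
time_s: 19.0
position: [0.4286, -0.0301, 0.3547]
tool_rot: [[0.45, -0.262, -0.854], [-0.437, -0.898, 0.045], [-0.779, 0.353, -0.519]]
ft_force: [0.9, -2.3, 0.2]
grip_width: 0.0354
time_s: 19.5
position: [0.4677, 0.0865, 0.3049]
tool_rot: [[0.275, -0.436, -0.857], [-0.8, -0.599, 0.048], [-0.534, 0.672, -0.514]]
ft_force: [-0.2, -1.1, 0.2]
grip_width: 0.0352
time_s: 19.6
position: [0.4689, 0.0878, 0.3013]
tool_rot: [[0.274, -0.429, -0.861], [-0.799, -0.6, 0.045], [-0.536, 0.675, -0.507]]
ft_force: [-0.3, -0.6, 0.7]
grip_width: 0.0348
[ 23.  19.  88. -58.  84. 143.] [-0.29053328 -0.62223239  0.68617581]
shift mm [ 1.2 -9.6 -5.8] dr [0.017 0.022 0.056]
shift mm [120.9  -2.9  -8.5] dr [0.017 0.022 0.056]
```

```bash

python3 -m crank '{"hand":[150,150,150,150,150],"translation":[[0.001,-0.009,-0.006],[0.03,-0.008,-0.006],[0.06,-0.006,-0.007],[0.08,-0.005,-0.007],[0.085,-0.005,-0.007]],"dr":[[0.017,0.022,0.056],[0.017,0.022,0.056],[0.017,0.022,0.056],[0.017,0.022,0.056],[0.017,0.022,0.056]]}'
python3 -m crank '{"hand":[150],"translation":[[0,0,0]],"dr":[[0,0,0]]}'
python3 - <<'E'
from wl import *
Rt=tool(B,np.degrees(.96));rel(hp(1.8)+.0185*Rt[:,0],Rt);shot('w5');print(proj(np.array([hp(1.8),hp(1.8)+.04*B[:,0]]),cams.calibration('wrist')))
E
```

```text
time_s: 20.1
position: [0.4988, 0.018, 0.2593]
tool_rot: [[0.266, -0.465, -0.844], [-0.831, -0.554, 0.044], [-0.488, 0.69, -0.534]]
ft_force: [1.2, 0.1, 0.5]
grip_width: 0.0353
time_s: 20.2
position: [0.499, 0.0192, 0.2601]
tool_rot: [[0.267, -0.466, -0.844], [-0.831, -0.555, 0.043], [-0.488, 0.689, -0.535]]
ft_force: [-0.9, 0.5, -0.8]
grip_width: 0.0354
shift mm [35.5 -5.2  0.6] dr [-0.009  0.001  0.001]
[[315.57551137 242.78630472]
 [314.38438096 177.31061083]]
```

View pics/w5.png

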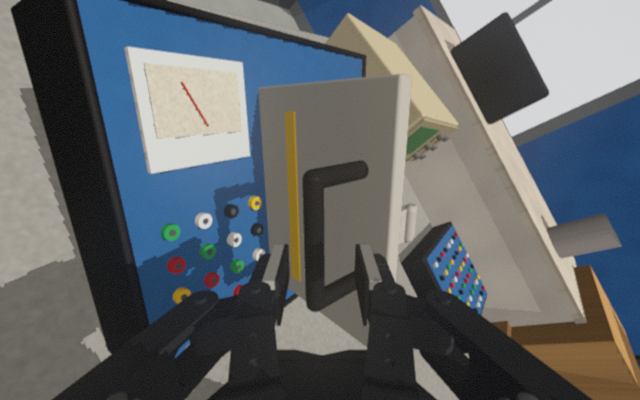

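The bar shows at column 316, rows 175-300, between the fingers and where predicted. I'll advance and grip.

```bash

python3 -m crank '{"hand":[150,150,150,150],"translation":[[0.012,-0.005,0],[0.024,-0.005,0],[0.035,-0.005,0],[0.035,-0.005,0]],"dr":[[0,0,0],[0,0,0],[0,0,0],[0,0,0]]}'
python3 -m crank '{"hand":[255,255,255,255],"translation":[[0,0,0],[0,0,0],[0,0,0],[0,0,0]],"dr":[[0,0,0],[0,0,0],[0,0,0],[0,0,0]]}' 60
python3 - <<'E'
from g import *
s=sensors.observe();print((s['position']-C)@B,B.T@s['ft_force'])
def pose(t):
    f=.6*t if t<=1.4 else .84+(t-1.4)*.3
    Rt=tool(B,np.degrees(f));return hp(t)+.0185*Rt[:,0],Rt
print(B.T@(pose(1.8)[0]-C))
for a,b in((1.8,1.4),(1.4,1.),(1.,.6),(.6,.2)):
    print(a);p0,R0=pose(a)
    for t in np.linspace(a,b,6)[1:]:
        p,Rt=pose(t);print((R0.T@(p-p0)).round(3),R.from_matrix(R0.T@Rt).as_rotvec().round(3)[2])
E
```

```text
time_s: 20.65
position: [0.511, -0.0077, 0.2383]
tool_rot: [[0.266, -0.465, -0.845], [-0.831, -0.554, 0.043], [-0.488, 0.691, -0.534]]
ft_force: [0.4, -0.2, 0.2]
grip_width: 0.0351
time_s: 21.05
position: [0.511, -0.0064, 0.2395]
tool_rot: [[0.268, -0.465, -0.844], [-0.831, -0.555, 0.042], [-0.488, 0.69, -0.535]]
ft_force: [-0.8, -0.5, 0.9]
grip_width: 0.01
[0.00080147 0.13092447 0.09958261] [-0.18541549 -0.5716401   1.21624676]
[7.45844426e-17 1.29885295e-01 9.93063252e-02]
1.8
[0.004 0.01  0.   ] -0.024
[0.009 0.019 0.   ] -0.048
[0.014 0.028 0.   ] -0.072
[0.02  0.036 0.   ] -0.096
[0.027 0.044 0.   ] -0.12
1.4
[0.007 0.008 0.   ] -0.048
[ 0.014  0.015 -0.   ] -0.096
[0.022 0.021 0.   ] -0.144
[0.03  0.027 0.   ] -0.192
[ 0.039  0.032 -0.   ] -0.24
1.0
[0.008 0.007 0.   ] -0.048
[0.016 0.012 0.   ] -0.096
[ 0.025  0.018 -0.   ] -0.144
[ 0.034  0.022 -0.   ] -0.192
[ 0.044  0.026 -0.   ] -0.24
0.6
[ 0.009  0.005 -0.   ] -0.048
[0.018 0.01  0.   ] -0.096
[0.028 0.013 0.   ] -0.144
[0.038 0.016 0.   ] -0.192
[0.048 0.018 0.   ] -0.24
```

```bash

python3 -m crank '{"hand":[255,255,255,255,255],"translation":[[0.004,0.01,0],[0.009,0.019,0],[0.014,0.028,0],[0.02,0.036,0],[0.027,0.044,0]],"dr":[[0,0,-0.024],[0,0,-0.048],[0,0,-0.072],[0,0,-0.096],[0,0,-0.12]]}'
python3 -m crank '{"hand":[255,255,255,255,255],"translation":[[0.007,0.008,0],[0.014,0.015,0],[0.022,0.021,0],[0.03,0.027,0],[0.039,0.032,0]],"dr":[[0,0,-0.048],[0,0,-0.096],[0,0,-0.144],[0,0,-0.192],[0,0,-0.24]]}'
python3 - <<'E'
from g import *
s=sensors.observe();print((s['position']-C)@B,B.T@s['ft_force'],B.T@(hp(1.0)+.0185*tool(B,np.degrees(.6))[:,0]-C))
E
```

```text
time_s: 21.55
position: [0.4982, -0.0527, 0.2565]
tool_rot: [[0.325, -0.428, -0.843], [-0.756, -0.653, 0.041], [-0.568, 0.624, -0.536]]
ft_force: [1.4, 5.3, -1.2]
grip_width: 0.0097
time_s: 22.05
position: [0.4965, -0.1038, 0.2555]
tool_rot: [[0.417, -0.34, -0.843], [-0.581, -0.813, 0.041], [-0.699, 0.473, -0.537]]
ft_force: [-5.1, 1.6, 3.1]
grip_width: 0.0099
[0.00059371 0.03301773 0.1186417 ] [-2.73159597  1.41709354  5.33435763] [3.38924800e-17 3.17728172e-02 1.18010884e-01]
```

```bash

python3 -m crank '{"hand":[255,255,255,255,255],"translation":[[0.008,0.007,0],[0.016,0.012,0],[0.025,0.018,0],[0.034,0.022,0],[0.044,0.026,0]],"dr":[[0,0,-0.048],[0,0,-0.096],[0,0,-0.144],[0,0,-0.192],[0,0,-0.24]]}'
python3 -m crank '{"hand":[255,255,255,255,255],"translation":[[0.009,0.005,0],[0.018,0.01,0],[0.028,0.013,0],[0.038,0.016,0],[0.048,0.018,0]],"dr":[[0,0,-0.048],[0,0,-0.096],[0,0,-0.144],[0,0,-0.192],[0,0,-0.24]]}'
python3 - <<'E'
from g import *
s=sensors.observe();print((s['position']-C)@B,B.T@s['ft_force'],B.T@(hp(.2)+.0185*tool(B,np.degrees(.12))[:,0]-C));arc([.2,.18,.16,.14,.12])
E
```

```text
time_s: 22.55
position: [0.5057, -0.1513, 0.2374]
tool_rot: [[0.486, -0.232, -0.843], [-0.373, -0.927, 0.041], [-0.791, 0.294, -0.537]]
ft_force: [-10.7, -0.2, 7.9]
grip_width: 0.0095
time_s: 23.05
position: [0.5249, -0.1871, 0.2041]
tool_rot: [[0.527, -0.111, -0.843], [-0.144, -0.989, 0.041], [-0.838, 0.099, -0.537]]
ft_force: [-12.8, -7.9, 5.6]
grip_width: 0.0096
[ 0.00051083 -0.04895892  0.05808939] [-7.57014238 -8.44835992 11.35477265] [ 3.32555894e-17 -4.83921929e-02  5.74301686e-02]
0.18 [0.002, 0.001, -0.0] [-0.0, -0.0, -0.012]
0.16 [0.005, 0.002, -0.0] [0.0, -0.0, -0.024]
0.14 [0.007, 0.003, -0.0] [0.0, -0.0, -0.036]
0.12 [0.01, 0.004, 0.0] [0.0, -0.0, -0.048]
```

```bash
cat > st.py <<'E'
from g import *
s=sensors.observe();q=(s['position']-C)@B;print(q.round(4),"F",(B.T@s['ft_force']).round(1))
E
python3 -m crank '{"hand":[255,255,255,255],"translation":[[0.0025,0.001,0],[0.005,0.002,0],[0.0075,0.003,0],[0.01,0.004,0]],"dr":[[0,0,-0.012],[0,0,-0.024],[0,0,-0.036],[0,0,-0.048]]}' >/dev/null; python3 st.py
python3 -m crank '{"hand":[255,255],"translation":[[0.002,0.001,0],[0.003,0.001,0]],"dr":[[0,0,-0.008],[0,0,-0.015]]}' >/dev/null; python3 st.py
python3 -m crank '{"hand":[255,255],"translation":[[0.002,0.001,0],[0.003,0.001,0]],"dr":[[0,0,-0.008],[0,0,-0.015]]}' >/dev/null; python3 st.py
```

```text
[ 0.0005 -0.054   0.0486] F [-5.8 -9.9 11.9]
[ 0.0005 -0.0554  0.0455] F [ -6.5 -10.7   7.2]
[ 0.0005 -0.0564  0.0429] F [-7.9 -9.5 17.1]
```

```bash

python3 -m crank '{"hand":[255,255],"translation":[[0.001,0,0],[0.0015,0.0005,0]],"dr":[[0,0,-0.004],[0,0,-0.008]]}' >/dev/null; python3 st.py
python3 -m crank '{"hand":[255,255],"translation":[[0.001,0,0],[0.0015,0.0005,0]],"dr":[[0,0,-0.004],[0,0,-0.008]]}' >/dev/null; python3 st.py
python3 -m crank '{"hand":[255,255],"translation":[[0.001,0,0],[0.0015,0.0005,0]],"dr":[[0,0,-0.004],[0,0,-0.008]]}' >/dev/null; python3 st.py
```

```text
[ 0.0004 -0.057   0.0415] F [-6.5 -8.3 13.4]
[ 0.0004 -0.0576  0.0399] F [-6.2 -8.3 10.6]
[ 0.0004 -0.0583  0.0382] F [ -5.3 -10.    7.7]
```

```bash

python3 -m crank '{"hand":[255,255],"translation":[[0.001,0,0],[0.0015,0.0005,0]],"dr":[[0,0,-0.004],[0,0,-0.008]]}' >/dev/null; python3 st.py
python3 -m crank '{"hand":[255,255],"translation":[[0.001,0,0],[0.0015,0.0005,0]],"dr":[[0,0,-0.004],[0,0,-0.008]]}' >/dev/null; python3 st.py
python3 -m crank '{"hand":[255,255],"translation":[[0.001,0,0],[0.001,0,0]],"dr":[[0,0,-0.004],[0,0,-0.004]]}' >/dev/null; python3 st.py
```

```text
[ 0.0004 -0.0589  0.0365] F [ -4.9 -10.8   6.5]
[ 0.0004 -0.0595  0.0349] F [ -4.6 -10.7   2.5]
[ 0.0004 -0.0599  0.0337] F [ -4.9 -14.3   0.9]
```

```bash

python3 -m crank '{"hand":[255,255],"translation":[[0.0005,0,0],[0.0007,0,0]],"dr":[[0,0,0],[0,0,0]]}' >/dev/null; python3 st.py
python3 -m crank '{"hand":[255,255],"translation":[[0.0005,0,0],[0.0007,0,0]],"dr":[[0,0,0],[0,0,0]]}' >/dev/null; python3 st.py
```

```text
[ 0.0004 -0.0602  0.0331] F [ -5.3 -15.4   3.3]
[ 0.0004 -0.0604  0.0324] F [ -5.6 -16.5   3.3]
```

```bash

python3 -m crank '{"hand":[255,255],"translation":[[0.0005,-0.0005,0],[0.0007,-0.0005,0]],"dr":[[0,0,0],[0,0,0]]}' >/dev/null; python3 st.py
python3 -m crank '{"hand":[255,255],"translation":[[0.0005,0,0],[0.0007,0,0]],"dr":[[0,0,0],[0,0,0]]}' >/dev/null; python3 st.py
```

```text
[ 0.0005 -0.0606  0.0319] F [ -8.4 -20.6   4.7]
[ 0.0005 -0.0608  0.0314] F [ -9.6 -21.9  10.3]
```

```bash

python3 -m crank '{"hand":[200,150,150],"translation":[[0,0,0],[0,0,0],[0,0,0]],"dr":[[0,0,0],[0,0,0],[0,0,0]]}'
python3 -m crank '{"hand":[120,120,120,120,120],"translation":[[-0.02,0,0],[-0.05,0,0],[-0.08,0,0],[-0.11,0,0],[-0.14,0,0]],"dr":[[0,0,0],[0,0,0],[0,0,0],[0,0,0],[0,0,0]]}' >/dev/null
python3 - <<'E'
from wl import *
z,W,H=shot('w6');q=(W-C)@B
g=(H[...,1]<70)&(H[...,2]>110)&(abs(q[...,2]-.01)<.02)&(abs(q[...,0])<.085)&(q[...,1]<.06)&(q[...,1]>-.08)
a=np.polyfit(q[g][:,1],q[g][:,2],1);print("hatch slope rad",-a[0],"z at hinge/free",np.polyval(a,[.066,-.084]))
b=(H[...,0]>105)&(H[...,0]<125)&(H[...,1]>150)&(abs(q[...,2])<.02)&(abs(q[...,0])<.14)&(q[...,1]>-.11)&(q[...,1]<.2)
c=np.polyfit(q[b][:,1],q[b][:,2],1);print("face slope",-c[0],np.polyval(c,[.066,-.084]))
E
python3 st.py
```

```text
time_s: 26.15
position: [0.5388, -0.1951, 0.1806]
tool_rot: [[0.535, -0.046, -0.844], [-0.019, -0.999, 0.042], [-0.845, -0.006, -0.535]]
ft_force: [-0.1, -0.1, -0.3]
grip_width: 0.035
hatch slope rad 0.001107426679464364 z at hinge/free [0.01190076 0.01206687]
face slope 0.0021509199556919265 [-7.90812321e-06  3.14729870e-04]
[ 0.0012 -0.0571  0.1757] F [3.4 0.6 4. ]
```

View pics/w6.png

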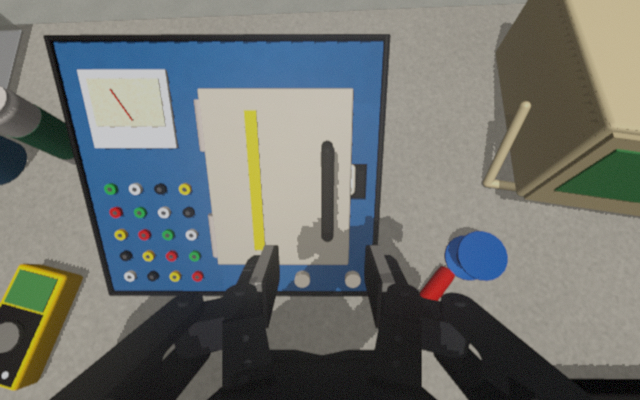

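The hatch lies flush: its outer surface is 12 mm above the face at both hinge and free side. One last comparison of the bench with the start, then I'll hand in.

```bash

python3 -m crank '{"hand":[120,120,120,120,120],"translation":[[-0.03,0,0],[-0.05,0,0],[-0.05,0,0],[-0.05,0,0],[-0.05,0,0]],"dr":[[0,0,0],[0,0,0],[0,0,0],[0,0,0],[0,0,0]]}' >/dev/null
python3 - <<'E'
from wl import *
from rig import env
A=np.load("pics/top0.npz")["im"];D,_=cams.get_image("top");S0=np.load("pics/scene0.npz")["im"];S1,_=cams.get_image("scene")
def cen(im,lo,hi,s,box):
    H=cv2.cvtColor(im,cv2.COLOR_BGR2HSV);m=np.zeros(H.shape[:2],bool);m[box[1]:box[3],box[0]:box[2]]=1
    m&=(H[...,0]>=lo)&(H[...,0]<=hi)&(H[...,1]>s)&(H[...,2]>70);return np.argwhere(m).mean(0)[::-1].round(1),m.sum()
for n,a in dict(meter=(22,34,120,(325,165,375,215)),mug=(95,115,80,(395,205,430,245)),spool=(108,125,150,(180,230,210,262)),driver=(0,5,150,(200,215,228,245)),can=(60,95,60,(368,215,392,255)),big=(6,18,150,(395,135,450,168)),small=(6,18,150,(370,160,398,180))).items():
    print(n,cen(S0,*a),cen(S1,*a))
s=sensors.observe();print(s['time_s'],s['ft_force'].round(1),(s['position']-C)@B)
env.close_job()
E
```

```text
meter (array([355.2, 189.6]), np.int64(170)) (array([355.2, 190.2]), np.int64(162))
mug (array([414.8, 222.9]), np.int64(78)) (array([414.7, 222.3]), np.int64(84))
spool (array([195.7, 246.9]), np.int64(331)) (array([195.7, 246.9]), np.int64(330))
driver (array([213.5, 232.3]), np.int64(145)) (array([213.2, 232.7]), np.int64(141))
can (array([nan, nan]), np.int64(0)) (array([nan, nan]), np.int64(0))
big (array([419.8, 153.8]), np.int64(645)) (array([419.9, 153.8]), np.int64(643))
small (array([384. , 171.6]), np.int64(195)) (array([383.9, 171.7]), np.int64(189))
27.3 [ 0.   0.7 -0.1] [-0.0014284  -0.05706355  0.21960562]
the job is handed in; nothing more can be done<stdin>:6: RuntimeWarning: Mean of empty slice.
  ret = um.true_divide(
```

The job is done and handed in at 27.3 s. I pulled the hatch open by its handle to about 1.8 rad. The middle-sized pack went onto the compartment floor; I lowered it until it touched, and it pressed with about 18 N before I let go. I then swung the hatch shut by the handle in small steps: the push peaked at about 17 N at the catch, dropped as the catch drew the hatch in, and ended at about 10 N against the stop.

**Last checks:**
- **Pack:** it lay flat, 0.7° off the floor plane, when I looked before shutting the hatch.
- **Hatch:** its outer surface stood 12 mm above the face at both the hinge and the free side, so it is flush.
- **Robot:** it was clear of everything, with about 0 N at the wrist.
- **Bystanders:** the multimeter, mug, spool, screwdriver and the other two packs were within 0.6 pixel of where they started.
- **Check that failed:** the colour mask for the spray can found nothing, so I have no number for it. It still stood in its place in the wrist pictures, and the arm never passed near it.

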